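# Run the sample into the dark box and hold its sprung lid open

### The arm

A 6-joint arm with a two-finger parallel gripper is mounted at the origin on the work surface. World frame = base frame: x ahead of the robot, y to its left, z up, the work surface at z = 0. Lengths are in m, angles in degrees, forces in N, time in s.
With the tool pointing down it reaches from about 0.3 to 0.875 m from the base axis. Payload 6.4 kg.
Tool frame: the origin (TCP) lies between the finger pads; the fingertips stand 11 mm ahead of it and the grasp point (between the pads) lies 8 mm behind it; z points along the fingers, y is the direction in which the jaws open and shut (so a half turn about z gives the same grasp; the last joint's range is limited). The gripper opens to 85 mm and grips with 20 to 120 N. Pads are 22 mm wide; open, the fingers measure 114 mm over their backs; the gripper's body (76 mm by 85 mm) begins 54 mm behind the grasp point. The pads swing forward as they close: fully open they stand 13 mm farther back than shut.
Start: joints at [56.133, 10.359, 92.074, -0, 77.567, -11.82], TCP at [0.216, 0.533, 0.242] pointing down, gripper open.
Joint ranges: [-171.53, 171.53], [-51.25, 118.39], [17.06, 147.69], [-65.23, 245.23], [0, 150.52], [-178.68, 178.68]. Speed limits (degrees/s): [147.25, 147.25, 172.46, 180, 180, 180].

### API

Orientations are given as a 3x3 rotation matrix whose columns are the frame's x, y, z axes.
In Python, from cell import arm gives the robot as it stands.
- The arm moves only by the shell command python3 -m jog 'ROWS' [FORCE]. ROWS is text: rows parted by semicolons, each of 5 numbers parted by spaces: the finger opening in m, from 0 to 0.0854, then the shift along the tool's x, y, z in m, then the turn about the tool's z in degrees. In form: fingers tx ty tz twist; .... A call has 1 to 20 rows; each row shifts and turns the pose as measured when the row begins, along the tool's axes as they then stand; what a row does not reach is not made up. A row lasts 1/8 s, in which the tool goes at most 62.5 mm and 10.7 degrees, less where a joint would pass 70% of its speed; a pose out of reach is approached as far as the arm can. A call is refused whole if a number of a shift passes 0.0625 or a number of a turn 10.7, either way. A call with a gripper value outside its range is refused whole. The fingers move at their own pace and stop on an object; FORCE is the grip in N (left out, the last holds). Time passes only in rows, so rows that do not move let the fingers close. It gives the time, the measured TCP pose, the force and the opening at its end, in the units of the state.
- arm.sense(): the state, without advancing time (a new reading comes with each control period).
- arm.grab_frame(name): name is "scene" or "top" or "wrist"; returns a dict with "frame" (420x560x3 uint8, blue, green, red), "fovy" (degrees; the focal length in pixels is half the picture's height over the tangent of half this angle, whatever the lens; pixels are square), "cx", "cy" (the principal point, pixels), "T" (4x4, takes a point from camera to world coordinates); the wrist camera has in their place "T_tool_cam" (4x4, takes a point from camera to tool coordinates, whose origin is the TCP and whose axes are the flange's). Camera axes: x right, y up, looking along -z (the intrinsics and any distortion apply to the point x, -y, -z); pixel columns grow to the right and rows downward; lengths in m; the calibration is good to about 2 mm. A picture is of the moment at which its call begins: read the wrist's pose just before it. There is no depth.
- arm.sign_off(): hands the job in, once; it reports no verdict.
The state is a dict: "t": time; "joints": joint angles; "dq": joint speeds; "joint_efforts": joint torques, N m; "ee_pos": TCP position; "tcp_rot": TCP orientation; "force": force on the tool from outside, world axes, zero at the start; "ft_torque": the same for the moment, N m; "width": finger opening in m.
Only numpy, scipy, OpenCV 4.12 (cv2) and the standard library are available. Lean on these libraries where they do the work, as an engineer would, in place of code of your own. Each camera call takes 0.05 s, during which the arm holds its last target.

### The job

Push the blue sample carriage along its rail, by its orange grip, until it is fully home against the red stop, while the dark box's lid is still shut. Then lift the sprung lid by its yellow bar and hold it open at 40 degrees, where the lid's red pointer meets the red mark on the white arc. Finish while still holding the lid steady there with the fingers (it falls shut if let go), the carriage still home, and leave the loose things lying around undisturbed.

Things in the scene. Friction and masses are not known exactly. Their poses are not given: they have to be found in the camera images.
- dark_box: Fixed black box 130 (x) x 160 (y) x 110 mm high with an aluminium rail on its +y side, turned by some yaw. Origin: centre of the box's underside, on the table. -x is its front (towards the robot at yaw 0), +y points along the rail away from the box. The rail runs parallel to y at x = -20 mm, from the box wall (y = 80) to y = 350 mm.
- carriage (a joint): Slide, m: 0 = far out on the rail, grows towards the box (direction -y of dark_box), 0.130 = fully home against the red stop. The track rubs with about 2.5 N; the carriage stays where it is left. Starts between 0 and 0.09.
- carriage_grip (a point): Middle of the carriage's orange grip, 87 mm above the table. Upright block 16 mm thick (dark_box x), 24 mm long (y), from 55 to 105 mm above the table. Blue carriage below: 50 x 60 mm, top at 55 mm; a dark tongue at 63 to 69 mm height carries the sample on its -y side into the box. When home, the grip's centre is 60 mm from the box wall. Axes as dark_box.
- lid (a joint): Hinge of the lid, rad. 0 = shut (level), grows as the front edge rises; 0.698 = 40 degrees; limit 1.25. A spring and the lid's weight (about 0.3 kg) shut it: roughly 2 to 5 N upward at the bar hold it open; it never stays open by itself.
- lid_bar (a point): Middle of the yellow round bar on the lid's front: 12 mm diameter, 100 mm free length between side arms, parallel to dark_box y; its axis 65 mm in front of box and lid (free gap), 195 mm from the hinge line; lid shut: 115 mm above the table, nothing under it. Rises on an arc about lid_hinge. Axes: the lid's, as dark_box's when shut.
- lid_hinge (a point): Middle of the lid's hinge line, at the box's far (+x) top edge: dark_box x = 65 mm, 115 mm above the table, line parallel to dark_box y.
- post: Loose steel post on a round foot of 60 mm diameter, 95 mm tall; origin at the centre of its underside. Leave alone.
- screwdriver: Loose black-handled screwdriver, 170 mm long, about 30 mm thick at most, lying on the table; origin near its middle. Leave alone.
- lens_ring: Loose aluminium ring, 90 mm outer diameter, 14 mm high, lying flat; origin at the centre of its underside. Leave alone.
- bracket: Loose steel angle bracket, 60 x 70 mm foot, 50 mm high; origin at the centre of its underside. Leave alone.
- stop (a point): Middle of the red stop's face that the carriage meets: dark_box x = -20, y = 110 mm, 40 mm above the table. The stop is 50 mm high and fills the rail from here to the box wall.
- arc_mark (a point): Broad red mark at 40 degrees on the white arc. The arc (fixed, radius 121 mm about the hinge line, a tick each 10 degrees) stands in a plane just off the box's -y side, dark_box y = -90 mm, its post reaching 235 mm above the table.

How it is judged:
By the outcome, as a careful person would: the job done as asked, in the order asked, and still so for the second after the job is handed in, while the arm keeps its last pose, push and grip.
It also fails if it takes over 51 s, if anything falls off the work surface, if the arm or the gripper's body presses on something with over 40 N, if the wrist force passes 120 N, or if a joint passes its speed limit or range.

## Working session

There is one attempt and no reset: what is moved stays moved. The work goes in short steps, Python scripts to look and compute and a shell command to move; the robot and the scene stay as the last step left them, time stands still between calls to the robot, and variables do not carry over. Pictures are saved under pics/ and viewed, and the job is handed in when it is done.

```bash
mkdir -p pics; ls; python3 - <<'E'
from cell import arm
import cv2,numpy as np
s=arm.sense();print(s)
for n in("scene","top","wrist"):
    f=arm.grab_frame(n);cv2.imwrite(f"pics/a_{n}.png",f["frame"])
    print(n,{k:(np.round(v,4).tolist() if k!='frame' else 0) for k,v in f.items()})
E
```

```text
pics
{'t': 0.0, 'joints': array([ 5.61327672e+01,  1.04031503e+01,  9.21339821e+01, -2.33522165e-04,
        7.75678304e+01, -1.18202289e+01]), 'dq': array([-0.00432554, -0.04260691, -0.0119476 , -0.02503999,  0.00764679,
        0.04762117]), 'joint_efforts': array([ 1.02590599e-03, -4.44878912e+01, -3.51331508e+01, -2.26815719e-04,
        9.17830010e-03,  8.41152939e-06]), 'ee_pos': array([0.21550516, 0.53248737, 0.24135219]), 'tcp_rot': array([[-9.26876367e-01,  3.75365375e-01, -1.01758353e-03],
       [ 3.75366570e-01,  9.26875190e-01, -1.52333864e-03],
       [ 3.71364350e-04, -1.79391342e-03, -9.99998322e-01]]), 'force': array([-0.00081469,  0.06470742,  0.05824696]), 'ft_torque': array([0.02242235, 0.01496899, 0.00138414]), 'width': 0.08570422736812248}
scene {'frame': 0, 'fovy': 42.7978, 'cx': 291.525, 'cy': 214.2304, 'T': [[-0.3598, -0.6614, 0.6581, 1.4046], [0.9329, -0.2424, 0.2664, 0.2627], [-0.0167, 0.7098, 0.7042, 1.0325], [0.0, 0.0, 0.0, 1.0]]}
top {'frame': 0, 'fovy': 50.2551, 'cx': 282.4313, 'cy': 203.9555, 'T': [[0.0028, 0.9881, -0.1538, 0.3928], [-0.9999, 0.0006, -0.0138, -0.0931], [-0.0135, 0.1538, 0.988, 1.2321], [0.0, 0.0, 0.0, 1.0]]}
wrist {'frame': 0, 'fovy': 62.0393, 'cx': 283.3644, 'cy': 208.1341, 'T_tool_cam': [[-0.0013, 0.9644, 0.2646, 0.066], [1.0, 0.0015, -0.0003, 0.0], [-0.0006, 0.2646, -0.9644, -0.1329], [0.0, 0.0, 0.0, 1.0]]}
```

View pics/a_scene.png

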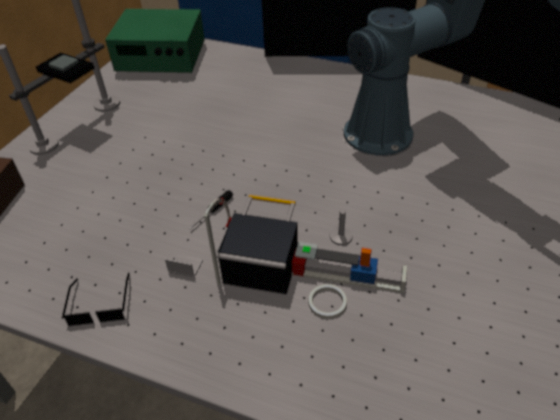

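View pics/a_top.png

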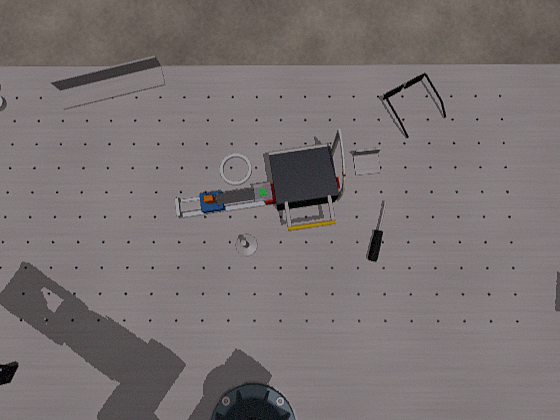

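View pics/a_wrist.png

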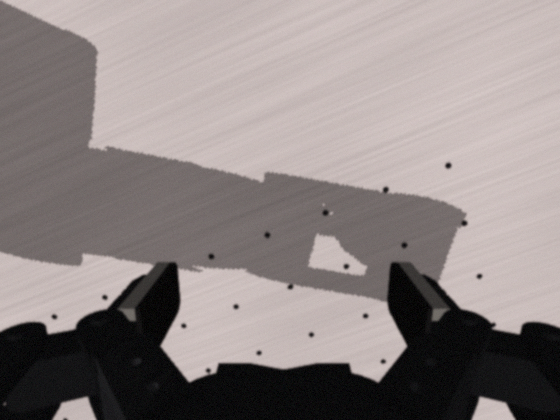

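Scene view: box at ~(260,255), bar at (270,200), carriage at (365,265), post at (342,230). Top view: box at (305,175), bar at (312,226), carriage grip at (209,199), post at (247,244), screwdriver at (375,240), ring at (236,168). Next I'll measure.

```bash
cat > h.py <<'E'
from cell import arm
import cv2,numpy as np
def ray(f,u,v,T=None):
    T=f["T"] if T is None else T; T=np.array(T)
    h=f["frame"].shape[0]; fl=h/2/np.tan(np.radians(f["fovy"])/2)
    d=np.array([(u-f["cx"])/fl,-(v-f["cy"])/fl,-1.]); d=T[:3,:3]@d
    return T[:3,3],d/np.linalg.norm(d)
def onz(f,u,v,z,T=None):
    o,d=ray(f,u,v,T); return o+d*(z-o[2])/d[2]
def tri(r1,r2):
    (o1,d1),(o2,d2)=r1,r2
    A=np.array([d1,-d2]).T; s=np.linalg.lstsq(A,o2-o1,rcond=None)[0]
    p,q=o1+s[0]*d1,o2+s[1]*d2
    return (p+q)/2,np.linalg.norm(p-q)
R={'orange':((8,200,120),(16,255,255)),'yellow':((20,150,110),(32,255,255)),'blue':((100,150,60),(125,255,255)),'red':((0,150,80),(5,255,255)),'green':((45,150,80),(80,255,255))}
def mask(img,c): 
    return cv2.inRange(cv2.cvtColor(img,cv2.COLOR_BGR2HSV),*map(np.array,R[c]))
def blobs(img,c,amin=6):
    n,l,s,ce=cv2.connectedComponentsWithStats(mask(img,c))
    return [(tuple(np.round(ce[i],1)),s[i].tolist(),l==i) for i in range(1,n) if s[i][4]>=amin]
E
python3 - <<'E'
from h import *
F={n:arm.grab_frame(n) for n in("scene","top")}
for n,f in F.items():
    for c in R:
        for b in blobs(f["frame"],c): print(n,c,b[0],b[1])
g={}
for n,f in F.items():
    bs=[b for b in blobs(f["frame"],'yellow') ]
    b=max(bs,key=lambda b:b[1][4]); m=b[2]
    r=cv2.minAreaRect(np.argwhere(m)[:,::-1].astype(np.float32)); print(n,'bar',r)
    g[n]=b[0]
    (c,(w,h),a)=r; P=cv2.boxPoints(r)
    e=sorted(P.tolist()); e1=(np.array(e[0])+e[1])/2;e2=(np.array(e[2])+e[3])/2
    q=[onz(f,*e1,.115),onz(f,*e2,.115),onz(f,*b[0],.115)]; print(np.round(q,4),np.linalg.norm(q[0]-q[1]))
    print('yaw',np.degrees(np.arctan2(-(q[0]-q[1])[0],(q[0]-q[1])[1])))
print('bar tri',tri(ray(F['scene'],*g['scene']),ray(F['top'],*g['top'])))
for n in F:
  f=F[n]; cv2.imwrite(f'pics/b_{n}.png',cv2.resize(f["frame"][150:250,150:390] if n=='top' else f["frame"][180:310,180:420],None,fx=3.2,fy=3.2,interpolation=cv2.INTER_CUBIC))
E
```

```text
scene orange (np.float64(365.8), np.float64(250.7)) [362, 249, 9, 5, 34]
scene yellow (np.float64(272.2), np.float64(199.2)) [251, 196, 44, 8, 122]
scene blue (np.float64(366.4), np.float64(268.1)) [352, 259, 25, 16, 185]
scene green (np.float64(306.1), np.float64(248.9)) [303, 247, 7, 5, 32]
top orange (np.float64(207.9), np.float64(197.8)) [204, 195, 9, 7, 49]
top yellow (np.float64(311.3), np.float64(224.8)) [288, 220, 48, 10, 160]
top blue (np.float64(209.3), np.float64(203.0)) [200, 191, 23, 21, 216]
top red (np.float64(337.5), np.float64(182.2)) [337, 178, 2, 10, 13]
top red (np.float64(271.7), np.float64(185.3)) [270, 184, 4, 4, 7]
top red (np.float64(270.4), np.float64(199.3)) [265, 194, 10, 9, 28]
top green (np.float64(262.2), np.float64(191.3)) [259, 188, 7, 8, 39]
scene bar ((272.4599914550781, 199.2799835205078), (43.416358947753906, 2.969848871231079), 8.13010311126709)
[[ 0.5223 -0.2037  0.115 ]
 [ 0.5061 -0.0939  0.115 ]
 [ 0.5141 -0.1491  0.115 ]] 0.11099877828433943
yaw -171.60259089924787
top bar ((311.3936462402344, 224.7909698486328), (3.3623836040496826, 47.518394470214844), 81.46923065185547)
[[ 0.505  -0.0914  0.115 ]
 [ 0.5229 -0.2091  0.115 ]
 [ 0.5139 -0.15    0.115 ]] 0.11909700221424663
yaw 8.640671732640454
bar tri (array([ 0.51380623, -0.14968324,  0.11458887]), np.float64(0.0007307848512556613))
```

```bash
ls pics
```

```text
a_scene.png
a_top.png
a_wrist.png
b_scene.png
b_top.png
```

View pics/b_top.png

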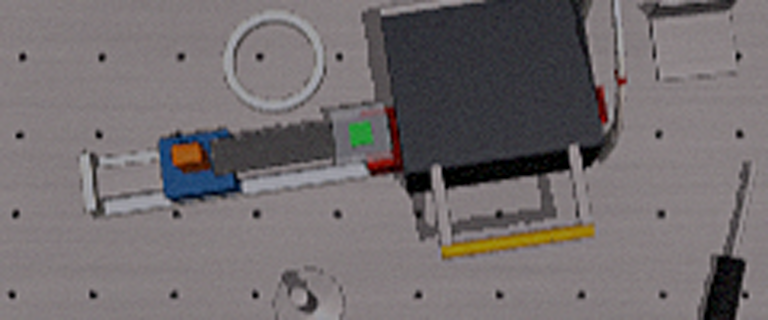

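View pics/b_scene.png

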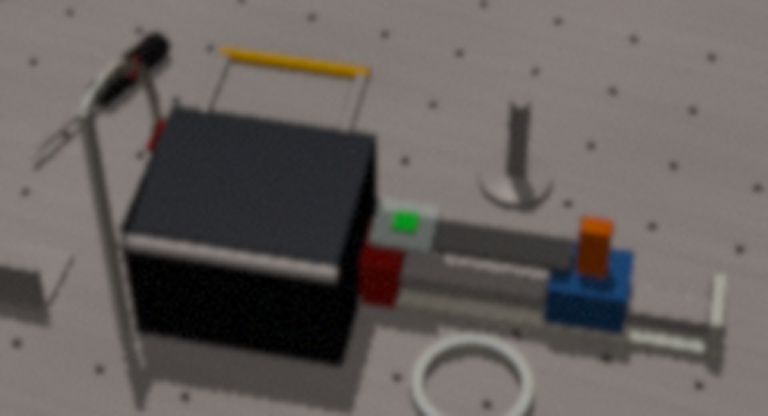

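```bash
python3 - <<'E'
from h import *
F={n:arm.grab_frame(n) for n in("scene","top")}
R['orange']=((5,150,80),(18,255,255))
for n,f in F.items():
    b=max(blobs(f["frame"],'orange'),key=lambda b:b[1][4]);print(n,b[:2],onz(f,*b[0],.105))
yaw=np.radians(8.5);ex=np.array([np.cos(yaw),np.sin(yaw)]);ey=np.array([-ex[1],ex[0]])
bar=np.array([.5138,-.1497]);O=bar+.13*ex;print('O',O)
t=F['top'];s=F['scene']
def loc(p):d=np.array(p[:2])-O;return np.round([d@ex,d@ey],4)
print('grip top',loc(onz(t,207.9,197.8,.105)), 'scene top', onz(s,365.8,250.7,.105),loc(onz(s,365.8,250.7,.105)))
for nm,uv,z in [('post foot',(246.5,244.5),0.0),('post top',(244,243),.095),('sd handle',(374,246),.015),('sd tip',(382,202),.0),('ring',(236,169),.007),('railend',(178,207),.03),('bracket',(366,161),0),('boxcorner FL',(277,204.5),.11),('FR',(340,196),.11),('arc top',(340,130),.235)]:
    p=onz(t,*uv,z);print(nm,np.round(p,3),loc(p))
for y in (.14,.27):
  print('grip target',O-.02*ex+y*ey)
print('hinge',O+.065*ex)
E
```

```text
scene ((np.float64(365.9), np.float64(251.1)), [362, 248, 9, 8, 57]) [0.59122438 0.11495405 0.105     ]
top ((np.float64(207.8), np.float64(197.8)), [204, 195, 9, 7, 57]) [0.58406035 0.1136536  0.105     ]
O [ 0.64237206 -0.13048478]
grip top [-0.0216  0.2498] scene top [0.59012601 0.11441362 0.105     ] [-0.0155  0.2499]
post foot [0.472 0.023 0.   ] [-0.1462  0.1766]
post top [0.469 0.02  0.095] [-0.1488  0.1744]
sd handle [ 0.467 -0.324  0.015] [-0.2017 -0.1656]
sd tip [ 0.59  -0.353  0.   ] [-0.0844 -0.212 ]
ring [0.683 0.055 0.007] [0.0673 0.1771]
railend [0.571 0.208 0.03 ] [-0.0202  0.3453]
bracket [ 0.707 -0.311  0.   ] [ 0.0375 -0.1884]
boxcorner FL [ 0.566 -0.064  0.11 ] [-0.0656  0.0773]
FR [ 0.588 -0.224  0.11 ] [-0.0675 -0.0841]
arc top [ 0.721 -0.212  0.235] [ 0.0657 -0.0919]
grip target [0.60189843 0.00502126]
grip target [0.5826832  0.13359332]
hinge [ 0.70665809 -0.12087716]
```

```bash
cat >> h.py <<'E'
yaw=np.radians(8.5);ex=np.array([np.cos(yaw),np.sin(yaw)]);ey=np.array([-ex[1],ex[0]])
O=np.array([.6424,-.1305])
def st():
    s=arm.sense();d=s["ee_pos"][:2]-O;Rm=s["tcp_rot"]
    print('t',round(s['t'],2),'local x,y,z(mm)',np.round([d@ex*1e3,d@ey*1e3,s["ee_pos"][2]*1e3],1),'jaw yaw',np.round(np.degrees(np.arctan2(Rm[1,1],Rm[0,1])),2),'F loc',np.round([s["force"][:2]@ex,s["force"][:2]@ey,s["force"][2]],2),'w',round(s['width']*1e3,1))
    return s
E
python3 -m jog '0.06 0 0 0 9.9;0.06 0 0 0 9.9;0.06 0 0 0 9.9;0.06 0 0 0 9.9;0.06 0 0 0 9.9;0.06 0 0 0 9.9;0.06 0 0 0 0'; python3 -c "
from h import *;st()"
```

```text
t: 1.23
ee_pos: [0.2156, 0.5327, 0.2417]
tcp_rot: [[-0.117, 0.993, -0.001], [0.993, 0.117, -0.001], [-0.001, -0.001, -1.0]]
force: [0.8, 0.5, -0.6]
width: 0.0601
t 1.23 local x,y,z(mm) [-324.1  719.   241.7] jaw yaw 6.73 F loc [ 0.82  0.36 -0.59] w 60.1
```

```bash
python3 -m jog '0.06 -0.02 0.015 0 -1.7;0.06 -0.045 0.029 0 0;0.06 -0.045 0.029 0 0;0.06 -0.045 0.029 0 0;0.06 -0.045 0.029 0 0;0.06 -0.045 0.029 0 0;0.06 -0.045 0.029 0 0;0.06 -0.045 0.029 0 0;0.06 -0.045 0.029 0 0;0.06 -0.045 0.029 0 0;0.06 -0.03 0.02 0 0;0.06 -0.015 0.01 0 0;0.06 0 0 0 0'; python3 -c "
from h import *;s=st();f=arm.grab_frame('wrist');cv2.imwrite('pics/c.png',f['frame'])
T=np.eye(4);T[:3,:3]=s['tcp_rot'];T[:3,3]=s['ee_pos'];T=T@np.array(f['T_tool_cam'])
R['orange']=((5,150,80),(18,255,255))
for b in blobs(f['frame'],'orange',20):
  p=onz(f,*b[0],.105,T)[:2]-O;print(b[:2],p@ex,p@ey)
"
```

```text
t: 2.85
ee_pos: [0.6088, 0.1095, 0.2427]
tcp_rot: [[-0.202, 0.979, 0.003], [0.979, 0.202, 0.002], [0.002, 0.003, -1.0]]
force: [-0.5, -0.2, -0.2]
width: 0.0597
t 2.85 local x,y,z(mm) [  2.2 242.3 242.7] jaw yaw 11.67 F loc [-0.56 -0.13 -0.23] w 59.7
((np.float64(256.9), np.float64(184.5)), [246, 166, 22, 37, 690]) -0.018010940605054256 0.25308571484849113
```

View pics/c.png

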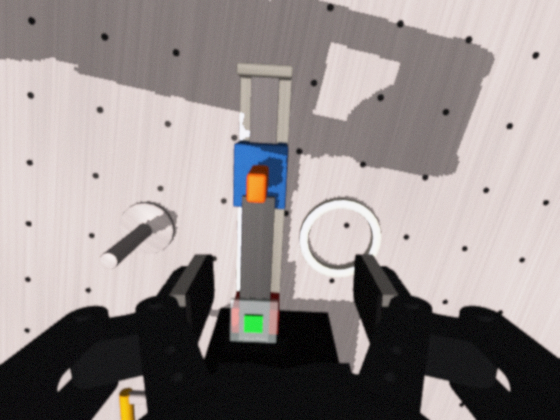

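Wrist view: grip top near (257,184), centred on the rail, which agrees with the top view to within 4 mm. The post is off to the left and the ring to the right, both clear. I'll align, then descend.

```bash
python3 -m jog '0.06 0.004 -0.011 0 3.1;0.06 0.004 -0.010 0 0;0.06 0 0 0.02 0;0.06 0 0 0 0'; python3 -c "
from h import *;s=st();f=arm.grab_frame('wrist')
T=np.eye(4);T[:3,:3]=s['tcp_rot'];T[:3,3]=s['ee_pos'];T=T@np.array(f['T_tool_cam'])
R['orange']=((5,150,80),(18,255,255))
b=max(blobs(f['frame'],'orange',20),key=lambda b:b[1][4])
im=f['frame'];x,y,w,h,_=b[1];print(b[:2])
for v,z in((y,.105),(y+h,.105)):
  p=onz(f,x+w/2,v,z,T)[:2]-O;print(p@ex,p@ey)
cv2.imwrite('pics/d.png',cv2.resize(im[y-60:y+140,x-90:x+110],None,fx=3,fy=3))
"
```

```text
t: 3.4
ee_pos: [0.5817, 0.1199, 0.223]
tcp_rot: [[-0.159, 0.987, 0.002], [0.987, 0.159, 0.004], [0.003, 0.002, -1.0]]
force: [-0.5, 0.1, -1.5]
width: 0.0602
t 3.4 local x,y,z(mm) [-23.  256.6 223. ] jaw yaw 9.18 F loc [-0.47  0.14 -1.48] w 60.2
((np.float64(287.6), np.float64(209.2)), [277, 188, 22, 42, 794])
-0.018670733454268534 0.27013796320726047
-0.01821898403095693 0.23767163963322913
```

View pics/d.png

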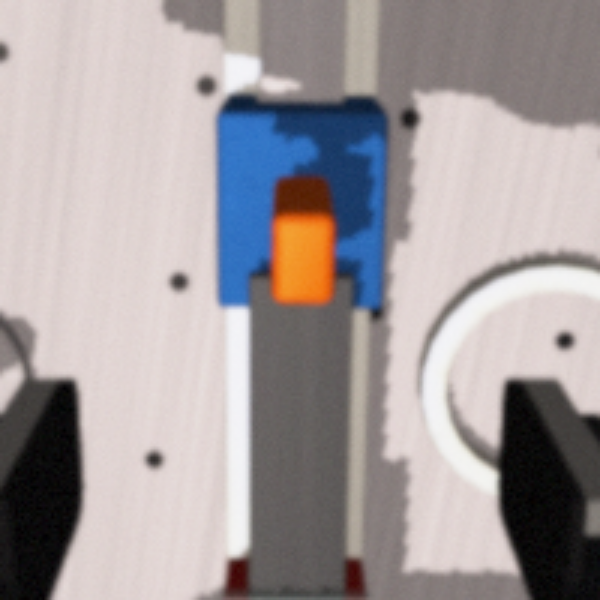

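Grip top face is centred at about local (-19, 250) mm, which agrees with the top view. Descending to TCP z ≈ 86 mm, so the tips stay above the tongue.

```bash
python3 -m jog '0.06 -0.003 0.002 0.01 0.5;0.06 -0.003 0.002 0.03 0;0.06 0 0 0.035 0;0.06 0 0 0.03 0;0.06 0 0 0.015 0;0.06 0 0 0 0'; python3 -c "
from h import *;s=st();cv2.imwrite('pics/e.png',arm.grab_frame('wrist')['frame'])"
```

```text
t: 4.2
ee_pos: [0.5917, 0.1152, 0.1042]
tcp_rot: [[-0.152, 0.988, 0.012], [0.988, 0.152, 0.004], [0.002, 0.012, -1.0]]
force: [0.7, -1.1, 0.6]
width: 0.0601
t 4.2 local x,y,z(mm) [-13.8 250.5 104.2] jaw yaw 8.73 F loc [ 0.52 -1.14  0.63] w 60.1
```

View pics/e.png

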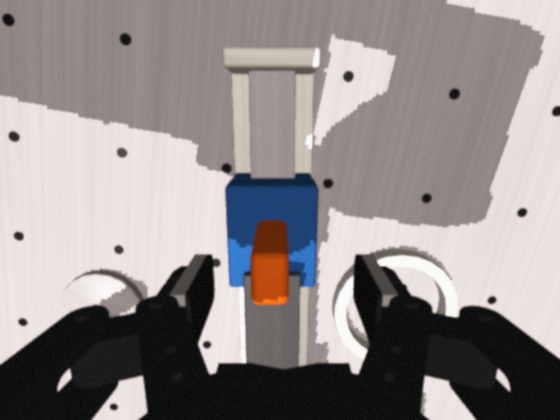

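```bash
python3 -m jog '0.06 0 -0.005 0.010 0;0.06 0 0 0.009 0;0.06 0 0 0 0'; python3 -c "
from h import *;s=st()"; python3 -m jog '0 0 0 0 0;0 0 0 0 0;0 0 0 0 0;0 0 0 0 0;0 0 0 0 0' 40;python3 -c "
from h import *;s=st();cv2.imwrite('pics/f.png',arm.grab_frame('wrist')['frame'])"
```

```text
t: 4.62
ee_pos: [0.5892, 0.1145, 0.0877]
tcp_rot: [[-0.152, 0.988, 0.018], [0.988, 0.152, 0.004], [0.001, 0.019, -1.0]]
force: [0.2, -0.1, 0.9]
width: 0.0602
t 4.62 local x,y,z(mm) [-16.5 250.2  87.7] jaw yaw 8.73 F loc [ 0.17 -0.09  0.94] w 60.2
t: 5.25
ee_pos: [0.5861, 0.1141, 0.0882]
tcp_rot: [[-0.152, 0.988, 0.011], [0.988, 0.152, 0.002], [0.001, 0.011, -1.0]]
force: [0.7, 0.1, -2.2]
width: 0.0154
t 5.25 local x,y,z(mm) [-19.6 250.2  88.2] jaw yaw 8.75 F loc [ 0.66 -0.   -2.17] w 15.4
```

View pics/f.png

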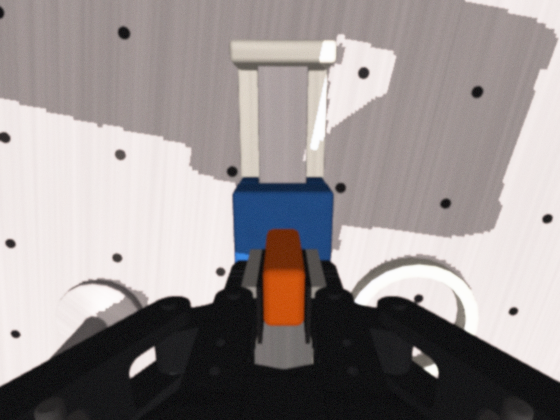

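The fingers hold the grip (width 15.4 mm, orange block between the pads at (283,290)). Pushing towards the box.

```bash
python3 -m jog '0 -0.01 0 0 0;0 -0.012 0 0 0;0 -0.012 0 0 0;0 -0.012 0 0 0;0 -0.012 0 0 0;0 -0.012 0 0 0;0 -0.01 0 0 0;0 -0.005 0 0 0;0 0 0 0 0';python3 -c "
from h import *;s=st()"
```

```text
t: 6.42
ee_pos: [0.5997, 0.0239, 0.0882]
tcp_rot: [[-0.151, 0.988, 0.01], [0.988, 0.151, 0.003], [0.002, 0.01, -1.0]]
force: [-0.8, 0.8, 0.5]
width: 0.0154
t 6.42 local x,y,z(mm) [-19.4 159.   88.2] jaw yaw 8.7 F loc [-0.71  0.92  0.52] w 15.4
```

```bash
python3 -m jog '0 -0.008 0 0 0;0 -0.006 0 0 0';python3 -c "
from h import *;s=st()";python3 -m jog '0 -0.004 0 0 0';python3 -c "
from h import *;s=st()";python3 -m jog '0 -0.004 0 0 0';python3 -c "
from h import *;s=st()"
```

```text
t: 6.68
ee_pos: [0.6017, 0.0102, 0.0882]
tcp_rot: [[-0.152, 0.988, 0.009], [0.988, 0.152, 0.004], [0.002, 0.01, -1.0]]
force: [-1.2, 2.6, 1.5]
width: 0.0152
t 6.67 local x,y,z(mm) [-19.4 145.2  88.2] jaw yaw 8.76 F loc [-0.75  2.77  1.53] w 15.2
t: 6.8
ee_pos: [0.6023, 0.0059, 0.0882]
tcp_rot: [[-0.152, 0.988, 0.009], [0.988, 0.152, 0.004], [0.002, 0.01, -1.0]]
force: [-0.3, 2.5, 1.4]
width: 0.0153
t 6.8 local x,y,z(mm) [-19.4 140.9  88.2] jaw yaw 8.76 F loc [0.08 2.47 1.35] w 15.3
t: 6.92
ee_pos: [0.6026, 0.0044, 0.0882]
tcp_rot: [[-0.152, 0.988, 0.008], [0.988, 0.152, 0.009], [0.007, 0.01, -1.0]]
force: [-3.0, 23.3, 6.2]
width: 0.0152
t 6.92 local x,y,z(mm) [-19.5 139.3  88.2] jaw yaw 8.72 F loc [ 0.5  23.53  6.22] w 15.2
```

Force jumps to 23.5 N at local y 139.3 mm (expected 140), so it's against the stop. Release and go straight up.

```bash
python3 -m jog '0 -0.001 0 0 0;0.06 -0.001 0 0 0;0.06 0 0 0 0;0.06 0 0 0 0;0.06 0 0 0 0';python3 -c "
from h import *;s=st()"; python3 -m jog '0.06 0 0 -0.02 0;0.06 0 0 -0.035 0;0.06 0 0 -0.035 0;0.06 0 0 -0.03 0;0.06 0 0 -0.015 0;0.06 0 0 0 0'; python3 -c "
from h import *;s=st()
t=arm.grab_frame('top');s=arm.grab_frame('scene')
for n,f in(('t',t),('s',s)):
  for c in('orange','blue','yellow','red'):
    for b in blobs(f['frame'],c): print(n,c,b[:2])
b=max(blobs(t['frame'],'orange'),key=lambda b:b[1][4]); p=onz(t,*b[0],.105)[:2]-O;print(p@ex,p@ey)
cv2.imwrite('pics/g.png',cv2.resize(s['frame'][180:310,180:420],None,fx=3.2,fy=3.2))
cv2.imwrite('pics/g2.png',cv2.resize(t['frame'][150:250,150:390],None,fx=3.2,fy=3.2))"
```

```text
t: 7.55
ee_pos: [0.604, 0.0019, 0.0886]
tcp_rot: [[-0.152, 0.988, 0.011], [0.988, 0.152, 0.008], [0.006, 0.012, -1.0]]
force: [-0.3, 0.2, 0.9]
width: 0.0597
t 7.55 local x,y,z(mm) [-18.4 136.6  88.6] jaw yaw 8.75 F loc [-0.25  0.24  0.9 ] w 59.7
t: 8.3
ee_pos: [0.6033, 0.0002, 0.234]
tcp_rot: [[-0.152, 0.988, 0.016], [0.988, 0.152, 0.007], [0.004, 0.017, -1.0]]
force: [0.8, 0.2, -0.2]
width: 0.0603
t 8.3 local x,y,z(mm) [-19.4 135.1 234. ] jaw yaw 8.74 F loc [ 0.78  0.05 -0.22] w 60.3
t blue ((np.float64(261.1), np.float64(200.7)), [259, 198, 6, 6, 24])
t yellow ((np.float64(311.1), np.float64(224.9)), [288, 221, 48, 9, 161])
t red ((np.float64(337.6), np.float64(182.6)), [337, 178, 3, 10, 17])
t red ((np.float64(267.3), np.float64(184.5)), [263, 184, 10, 2, 15])
t red ((np.float64(269.0), np.float64(199.4)), [265, 197, 10, 6, 42])
s orange ((np.float64(317.6), np.float64(243.5)), [315, 242, 7, 4, 25])
s blue ((np.float64(319.7), np.float64(260.8)), [306, 252, 25, 15, 202])
s yellow ((np.float64(272.0), np.float64(199.2)), [251, 195, 44, 9, 127])
s red ((np.float64(298.6), np.float64(260.9)), [294, 258, 10, 7, 54])Traceback (most recent call last):
  File "<string>", line 7, in <module>
    b=max(blobs(t['frame'],'orange'),key=lambda b:b[1][4]); p=onz(t,*b[0],.105)[:2]-O;print(p@ex,p@ey)
ValueError: max() iterable argument is empty
```

```bash
python3 -m jog '0.045 -0.014 -0.014 0 0;0.045 -0.03 -0.025 0 0;0.045 -0.03 -0.025 0 0;0.045 -0.03 -0.025 0 0;0.045 -0.02 -0.016 0 0;0.045 -0.008 -0.006 0 0;0.045 0 0 0 0'; python3 -c "
from h import *;s0=st();w=arm.grab_frame('wrist')
t=arm.grab_frame('top');s=arm.grab_frame('scene')
R['orange']=((5,150,80),(18,255,255))
for n,f in(('t',t),('s',s)):
  for b in blobs(f['frame'],'orange'): p=onz(f,*b[0],.105)[:2]-O;print(n,b[:2],p@ex,p@ey)
T=np.eye(4);T[:3,:3]=s0['tcp_rot'];T[:3,3]=s0['ee_pos'];T=T@np.array(w['T_tool_cam'])
for b in blobs(w['frame'],'yellow',50): p=onz(w,*b[0],.118,T)[:2]-O;print('bar w',b[:2],p@ex,p@ey)
cv2.imwrite('pics/g.png',cv2.resize(s['frame'][180:310,180:420],None,fx=3.2,fy=3.2))
cv2.imwrite('pics/g2.png',cv2.resize(t['frame'][150:250,150:390],None,fx=3.2,fy=3.2));cv2.imwrite('pics/g3.png',w['frame'])"
```

```text
t: 9.28
ee_pos: [0.5017, -0.1527, 0.2198]
tcp_rot: [[-0.151, 0.989, -0.004], [0.988, 0.151, 0.013], [0.013, -0.002, -1.0]]
force: [0.3, -0.2, 0.2]
width: 0.0452
t 9.28 local x,y,z(mm) [-142.5   -1.2  219.8] jaw yaw 8.69 F loc [ 0.26 -0.27  0.21] w 45.2
t ((np.float64(250.3), np.float64(191.4)), [246, 189, 10, 6, 51]) -0.0211766021818986 0.1401714818393614
s ((np.float64(0.7), np.float64(1.5)), [0, 0, 2, 4, 6]) -1.0857472675998432 -1.4113698911582249
s ((np.float64(50.7), np.float64(23.5)), [2, 0, 79, 56, 1209]) -0.9378637093961242 -1.0923877374954305
s ((np.float64(66.6), np.float64(1.0)), [65, 0, 4, 3, 7]) -1.1407281708901233 -1.137662532150766
s ((np.float64(103.9), np.float64(13.6)), [82, 0, 58, 41, 667]) -1.0578871305458548 -0.926557544783427
s ((np.float64(15.8), np.float64(16.0)), [13, 13, 7, 7, 22]) -0.9726898129683292 -1.2675821524528896
s ((np.float64(21.6), np.float64(49.2)), [0, 21, 48, 62, 729]) -0.7290699015152555 -1.0871310767745477
s ((np.float64(28.8), np.float64(23.8)), [26, 21, 6, 6, 18]) -0.9195733021252938 -1.1764450213578654
s ((np.float64(31.9), np.float64(28.6)
[... 925 characters left out ...]
 102, 3, 6, 8]) -0.3879325021813862 -0.9455331086719174
s ((np.float64(11.9), np.float64(113.8)), [0, 103, 24, 22, 133]) -0.35182591899045185 -0.8813960324597362
s ((np.float64(17.8), np.float64(119.3)), [15, 117, 7, 5, 14]) -0.3289555437542423 -0.8463731062604024
s ((np.float64(23.9), np.float64(123.1)), [17, 118, 12, 10, 27]) -0.31470464202120013 -0.8166441282234028
s ((np.float64(4.6), np.float64(134.0)), [0, 125, 12, 19, 79]) -0.25378281188358504 -0.8417698972892709
s ((np.float64(318.2), np.float64(247.7)), [314, 241, 10, 16, 118]) -0.0023496527800142032 0.1415037232101201
bar w ((np.float64(302.2), np.float64(207.3)), [294, 126, 18, 166, 2307]) -0.12878232112277704 0.003043198299236001
```

View pics/g.png

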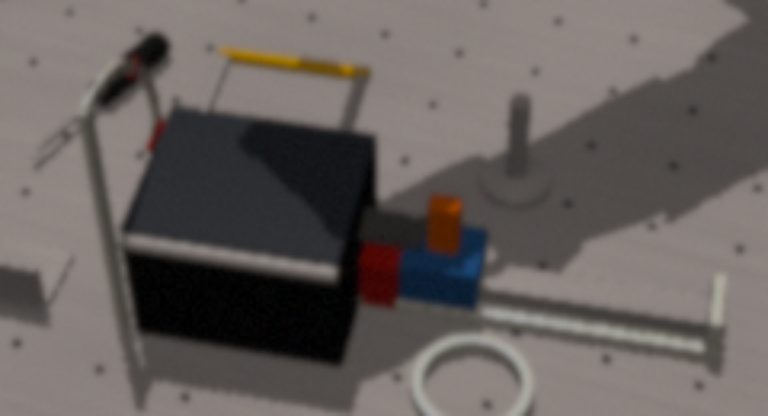

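View pics/g2.png

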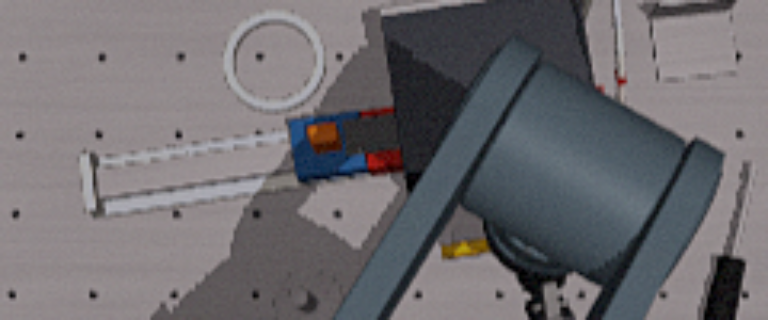

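View pics/g3.png

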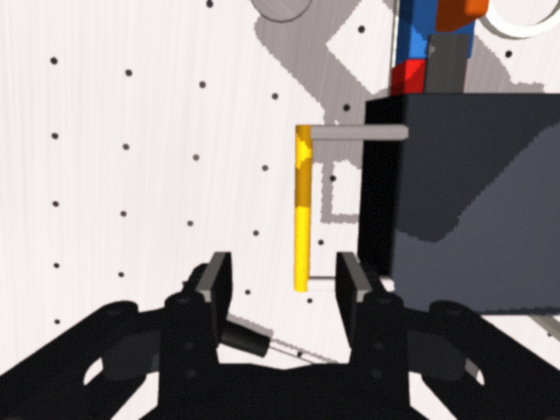

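Scene and top crops: the blue carriage touches the red stop and the grip is at local y 140 mm, so it is home. Wrist view: bar is vertical at column 302, at local x ≈ -129. I'll centre on it and descend.

```bash
python3 -m jog '0.045 0 0.007 0.01 0;0.045 0 0.006 0.028 0;0.045 0 0 0.03 0;0.045 0 0 0.02 0;0.045 0 0 0 0'; python3 -c "
from h import *;s0=st();w=arm.grab_frame('wrist')
cv2.imwrite('pics/i3.png',w['frame'])"
```

```text
t: 10.05
ee_pos: [0.5186, -0.1444, 0.1277]
tcp_rot: [[-0.159, 0.987, -0.002], [0.987, 0.159, 0.013], [0.013, -0.0, -1.0]]
force: [-0.5, 0.2, -0.2]
width: 0.045
t 10.05 local x,y,z(mm) [-124.5    4.5  127.7] jaw yaw 9.16 F loc [-0.44  0.26 -0.25] w 45.0
```

View pics/i3.png

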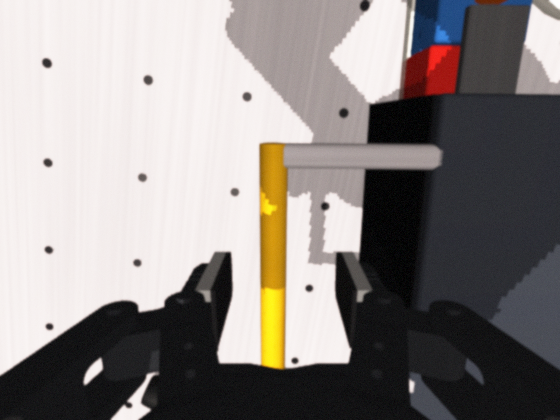

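```bash
python3 -m jog '0.045 -0.002 -0.0045 0.010 0.5;0.045 0 0 0.010 0;0.045 0 0 0 0';python3 -c "
from h import *;st()"; python3 -m jog '0.0 0 0 0 0;0 0 0 0 0;0 0 0 0 0;0 0 0 0 0;0 0 0 0 0' 45; python3 -c "
from h import *;s0=st();w=arm.grab_frame('wrist')
cv2.imwrite('pics/j3.png',w['frame'])"
```

```text
t: 10.48
ee_pos: [0.5163, -0.1477, 0.1092]
tcp_rot: [[-0.151, 0.989, 0.002], [0.989, 0.151, 0.011], [0.01, 0.004, -1.0]]
force: [-1.1, -0.0, -0.4]
width: 0.045
t 10.47 local x,y,z(mm) [-127.3    1.6  109.2] jaw yaw 8.66 F loc [-1.06  0.12 -0.38] w 45.0
t: 11.1
ee_pos: [0.5143, -0.1482, 0.1098]
tcp_rot: [[-0.151, 0.989, -0.003], [0.988, 0.151, 0.01], [0.01, -0.001, -1.0]]
force: [-1.2, -0.9, 0.2]
width: 0.0103
t 11.1 local x,y,z(mm) [-129.4    1.4  109.8] jaw yaw 8.69 F loc [-1.28 -0.72  0.22] w 10.3
```

View pics/j3.png

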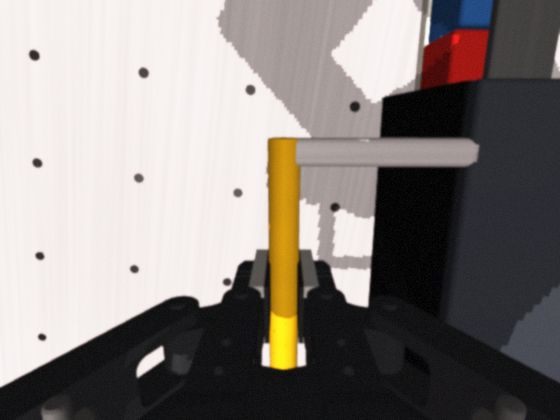

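Bar gripped (width 10.3 mm, bar between the pads at column 283). Lifting along the arc.

```bash
python3 -m jog '0 0 0.0002 -0.0085 0;0 0 0.0005 -0.0085 0;0 0 0.001 -0.0085 0;0 0 0.0012 -0.0085 0;0 0 0.0017 -0.0083 0;0 0 0.002 -0.0083 0;0 0 0.0023 -0.0081 0;0 0 0.0027 -0.0081 0;0 0 0 0 0'; python3 -c "
from h import *;s0=st();w=arm.grab_frame('wrist')
cv2.imwrite('pics/k3.png',w['frame'])"
```

```text
t: 12.28
ee_pos: [0.528, -0.1462, 0.1807]
tcp_rot: [[-0.151, 0.988, 0.0], [0.988, 0.151, 0.011], [0.011, 0.002, -1.0]]
force: [3.4, 0.8, -4.9]
width: 0.01
t 12.28 local x,y,z(mm) [-115.5    1.4  180.7] jaw yaw 8.7 F loc [ 3.45  0.25 -4.93] w 10.0
```

View pics/k3.png

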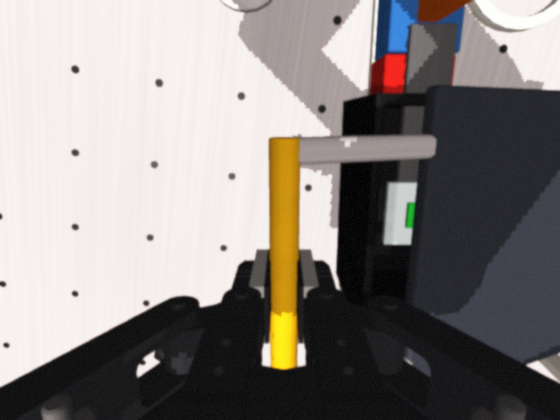

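Lid is rising; displacement puts it at about 21.3°. Continuing.

```bash
python3 -m jog '0 0 0.003 -0.0073 0;0 0 0.0033 -0.0072 0;0 0 0.0036 -0.0071 0;0 0 0.0039 -0.0069 0;0 0 0.0042 -0.0067 0;0 0 0.0045 -0.0066 0;0 0 0 0 0;0 0 0 0 0'; python3 -c "
from h import *;s0=st()
z=s0['ee_pos'][2]-.1098;print(np.degrees(np.arcsin(z/.195)))
f=arm.grab_frame('scene')
cv2.imwrite('pics/l.png',cv2.resize(f['frame'][140:300,180:340],None,fx=3.7,fy=3.7,interpolation=cv2.INTER_CUBIC))"
```

```text
t: 13.32
ee_pos: [0.5496, -0.143, 0.2222]
tcp_rot: [[-0.151, 0.989, -0.005], [0.988, 0.151, 0.012], [0.013, -0.003, -1.0]]
force: [2.2, 0.4, -6.0]
width: 0.0104
t 13.32 local x,y,z(mm) [-93.7   1.4 222.2] jaw yaw 8.69 F loc [ 2.2   0.07 -6.02] w 10.4
35.196306164544694
```

View pics/l.png

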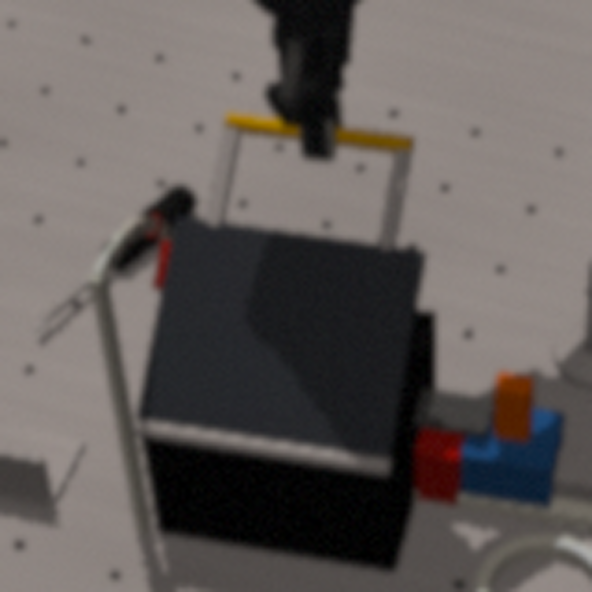

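Still consistent: 35.2° from both dx and dz. Small final steps next.

```bash
python3 -m jog '0 0 0.004 -0.0055 0;0 0 0.004 -0.005 0;0 0 0 0 0;0 0 0 0 0'; python3 -c "
from h import *;s0=st()
z=s0['ee_pos'][2]-.1098;print(np.degrees(np.arcsin(z/.195)))
for n in ('scene','wrist','top'):
  f=arm.grab_frame(n);im=f['frame']
  cv2.imwrite(f'pics/m_{n}.png',im if n!='scene' else cv2.resize(im[160:260,190:290],None,fx=6,fy=6,interpolation=cv2.INTER_CUBIC))"
```

```text
t: 13.88
ee_pos: [0.5573, -0.1418, 0.2329]
tcp_rot: [[-0.151, 0.989, -0.007], [0.988, 0.151, 0.012], [0.013, -0.005, -1.0]]
force: [0.1, -0.4, -6.0]
width: 0.0099
t 13.88 local x,y,z(mm) [-85.8   1.4 232.9] jaw yaw 8.68 F loc [ 0.05 -0.37 -6.04] w 9.9
39.14739053397272
```

View pics/m_scene.png

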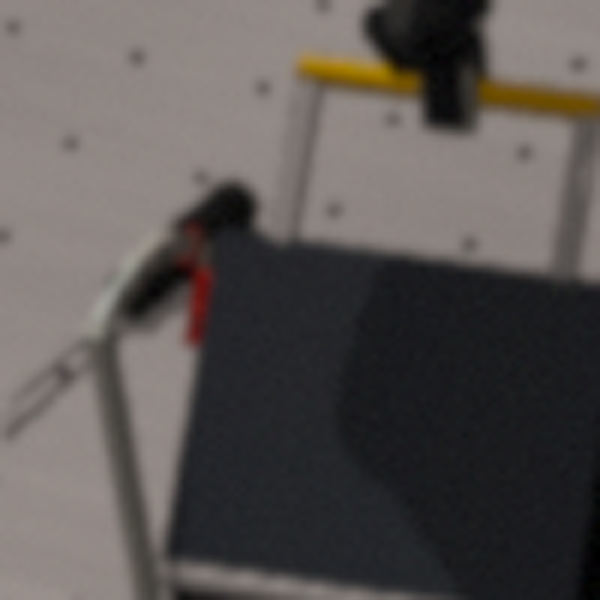

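View pics/m_wrist.png

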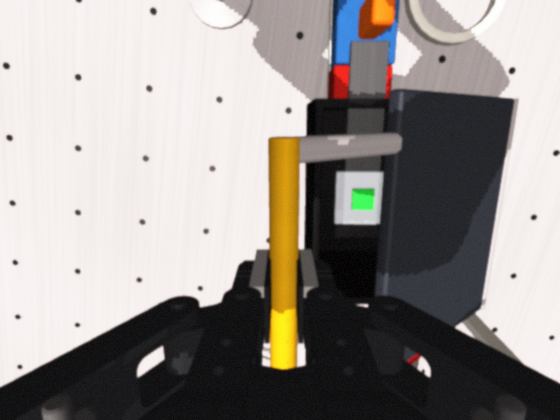

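View pics/m_top.png

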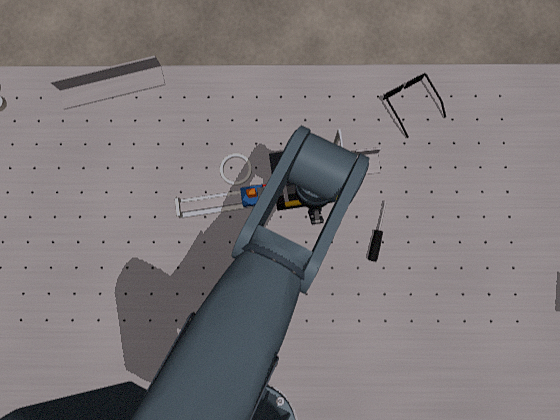

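```bash
cat > ang.py <<'E'
from h import *
f=arm.grab_frame('scene')
def left(im):
    bs=[b for b in blobs(im,'yellow',15) if 220<b[0][0]<300 and 140<b[0][1]<215]
    m=np.zeros(im.shape[:2],bool)
    for b in bs:m|=b[2]
    v,u=np.nonzero(m);k=u<=u.min()+6;return u.min(),v[k].mean()+ .0
def plane(u,v,y):
    o,d=ray(f,u,v);n=np.r_[ey,0];p0=np.r_[O+y*ey,0]
    p=o+d*((p0-o)@n)/(d@n);return np.array([(p[:2]-O)@ex,p[2]])
a=left(cv2.imread('pics/a_scene.png'));p=onz(f,*a,.115)[:2]-O;yl=p@ey
b=left(f['frame'])
for y in(yl,):
    q0=plane(*a,y);q=plane(*b,y)
    for P in(q0,q):print('bar end',np.round(P,4),'r',np.hypot(.065-P[0],P[1]-.115),'ang',np.degrees(np.arctan2(P[1]-.115,.065-P[0])))
for b in blobs(f['frame'],'red',3):
    if 200<b[0][0]<240:
        for y in(-.09,-.083):
            P=plane(*b[0],y);print('red',b[:2],y,'r',np.round(np.hypot(.065-P[0],P[1]-.115),4),'ang',np.degrees(np.arctan2(P[1]-.115,.065-P[0])))
E
python3 ang.py
```

```text
bar end [-0.1274  0.115 ] r 0.19240751336211995 ang -4.132575991818942e-15
bar end [-0.0694  0.2478] r 0.18896098880221088 ang 44.64908971627295
red ((np.float64(222.8), np.float64(209.3)), [222, 205, 3, 12, 24]) -0.09 r 0.1012 ang 27.868478983339553
red ((np.float64(222.8), np.float64(209.3)), [222, 205, 3, 12, 24]) -0.083 r 0.0974 ang 41.02909714533005
```

Kinematics give about 39.1°, and the chord and direction of travel agree. The scene camera looks almost along the bar's motion there, so its 44.6° is ill-conditioned. I'll make the last small step, then check with the top and wrist views.

```bash
python3 -m jog '0 0 0.0018 -0.0024 0;0 0 0 0 0;0 0 0 0 0'; python3 - <<'E'
from h import *
from scipy.optimize import minimize_scalar
s0=st();p0=np.array([-129.4,109.8]);d=s0["ee_pos"][:2]-O
q=np.array([d@ex*1e3,s0["ee_pos"][2]*1e3])-p0
print('chord',np.degrees(2*np.arcsin(np.hypot(*q)/390)),'dir',2*np.degrees(np.arctan2(q[0],q[1])),'dz',np.degrees(np.arcsin(q[1]/195)))
w=arm.grab_frame('wrist');t=arm.grab_frame('top')
T=np.eye(4);T[:3,:3]=s0['tcp_rot'];T[:3,3]=s0['ee_pos'];T=T@np.array(w['T_tool_cam'])
def ang(f,u,v,r,T=None,rng=(25,55)):
    o,dd=ray(f,u,v,T)
    a=np.array([(o[:2]-O)@ex,o[2]]);b=np.array([dd[:2]@ex,dd[2]])
    def g(th):
        th=np.radians(th);P=np.array([.065-r*np.cos(th),.115+r*np.sin(th)])-a
        return (P[0]*b[1]-P[1]*b[0])**2/(b@b)
    m=minimize_scalar(g,bounds=rng,method='bounded');return m.x,m.fun**.5
b=[b for b in blobs(t['frame'],'yellow',5)]
for x in b:print('top bar',x[:2],ang(t,*x[0],.195))
for x in blobs(w['frame'],'yellow',50):print('wrist bar',x[:2],ang(w,*x[0],.195,T))
g=cv2.cvtColor(w['frame'],cv2.COLOR_BGR2GRAY)
for v in (120,160,190,220,250):print(v,g[v,370:410:2].tolist())
for u in (377,380,383,386,389,392):print('lid edge',u,ang(w,u,220,.13,T))
cv2.imwrite('pics/n_top.png',cv2.resize(t['frame'][110:260,200:400],None,fx=4,fy=4,interpolation=cv2.INTER_CUBIC))
cv2.imwrite('pics/n_w.png',w['frame'])
E
```

```text
t: 14.45
ee_pos: [0.559, -0.1416, 0.235]
tcp_rot: [[-0.15, 0.989, -0.007], [0.989, 0.151, 0.013], [0.014, -0.005, -1.0]]
force: [0.7, -0.3, -6.5]
width: 0.0101
t 14.45 local x,y,z(mm) [-84.1   1.4 235. ] jaw yaw 8.66 F loc [ 0.66 -0.43 -6.48] w 10.1
chord 39.917693820349804 dir 39.76149174892687 dz 39.94138336130698
top bar ((np.float64(292.0), np.float64(201.7)), [285, 200, 15, 5, 40]) (np.float64(39.87415411367678), np.float64(9.309410395307603e-12))
wrist bar ((np.float64(283.5), np.float64(251.6)), [269, 138, 30, 232, 5953]) (np.float64(40.52758839916446), np.float64(5.6625216443359483e-11))
120 [71, 69, 67, 63, 69, 56, 19, 22, 20, 33, 35, 32, 35, 46, 54, 43, 41, 37, 43, 39]
160 [71, 62, 62, 62, 36, 18, 13, 29, 32, 31, 33, 38, 52, 46, 34, 41, 34, 39, 39, 39]
190 [126, 184, 206, 191, 178, 130, 40, 29, 35, 34, 42, 55, 41, 38, 37, 42, 34, 41, 40, 36]
220 [212, 207, 195, 181, 119, 36, 29, 32, 36, 48, 49, 39, 39, 38, 37, 39, 38, 36, 43, 39]
250 [9, 11, 8, 20, 30, 31, 35, 34, 45, 44, 42, 43, 37, 38, 36, 41, 38, 40, 37, 41]
lid edge 377 (np.float64(39.26113080408132), np.float64(3.5851351896463164e-09))
lid edge 380 (np.float64(40.04969244936744), np.float64(2.904200250188802e-09))
lid edge 383 (np.float64(40.81861725573107), np.float64(1.993240507098104e-09))
lid edge 386 (np.float64(41.569197282561724), np.float64(1.1792574591861583e-09))
lid edge 389 (np.float64(42.302610725836985), np.float64(4.4122967838182385e-10))
lid edge 392 (np.float64(43.01992315025148), np.float64(2.953924367445864e-11))
```

View pics/n_top.png

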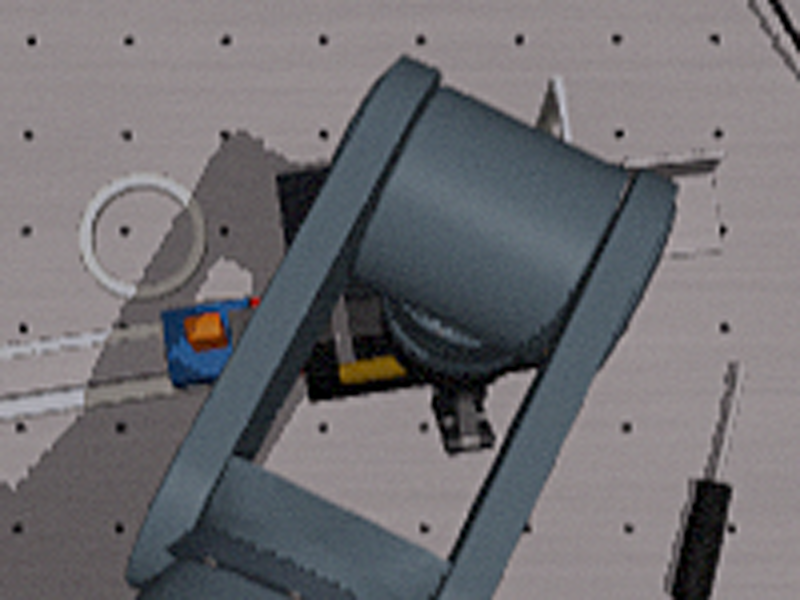

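View pics/n_w.png

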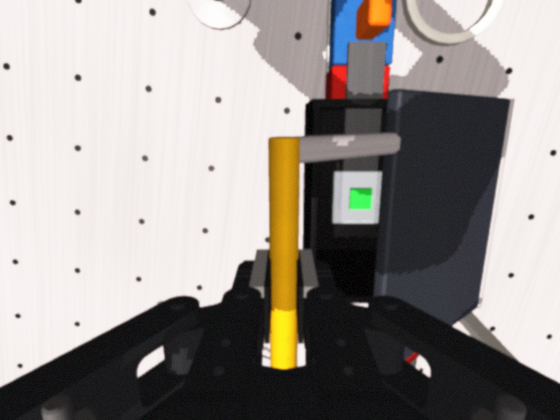

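All checks agree: kinematics 39.9°, top-view bar 39.9°, wrist bar 40.5°, lid edge ≈ 40°. Last checks before hand-in are steadiness, carriage and loose items.

```bash
python3 -m jog '0 0 0 0 0;0 0 0 0 0;0 0 0 0 0;0 0 0 0 0' 50; python3 - <<'E'
from h import *
R['orange']=((5,150,80),(18,255,255))
s=st();print(np.abs(s['dq']).max())
t=arm.grab_frame('top')
for b in blobs(t['frame'],'orange',20):p=onz(t,*b[0],.105)[:2]-O;print(b[:2],p@ex,p@ey)
for i in range(3):arm.grab_frame('top')
s=st()
f=arm.grab_frame('scene')['frame'];cv2.imwrite('pics/o.png',f)
a=cv2.imread('pics/a_scene.png');w=np.hstack([a[160:330,150:430],f[160:330,150:430]]);cv2.imwrite('pics/o.png',cv2.resize(w,None,fx=1.42,fy=1.42))
E
```

```text
t: 15.05
ee_pos: [0.559, -0.1415, 0.2349]
tcp_rot: [[-0.15, 0.989, -0.007], [0.989, 0.151, 0.013], [0.014, -0.005, -1.0]]
force: [0.9, 0.2, -6.5]
width: 0.0102
t 15.05 local x,y,z(mm) [-84.2   1.4 234.9] jaw yaw 8.66 F loc [ 0.96  0.1  -6.45] w 10.2
0.07800430200241032
((np.float64(250.9), np.float64(192.4)), [246, 188, 11, 10, 69]) -0.02398305683469241 0.1389994639077926
t 15.25 local x,y,z(mm) [-84.2   1.4 234.9] jaw yaw 8.66 F loc [ 1.57 -0.41 -6.24] w 10.0
```

View pics/o.png

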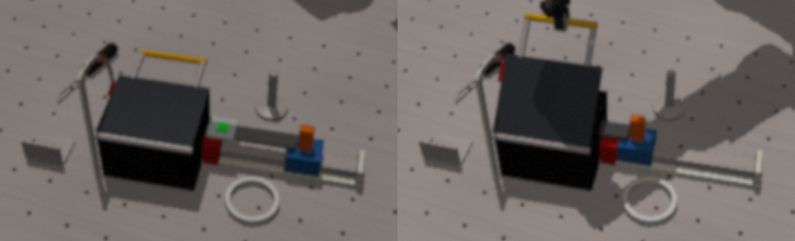

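Before (left) and after (right): post, ring, bracket and screwdriver haven't moved, the carriage is against the stop, and the lid is held steady. Handing in.

```bash
python3 -c "
from cell import arm;print(arm.sign_off())"
```

```text
the job is handed in; nothing more can be done
None
```

The carriage is home against the red stop and the lid is held open at about 40° by the fingers. I handed the job in at about 15 s. `sign_off` gives no verdict.

- **Carriage:** I gripped the orange grip and pushed with the lid shut. The force rose to 23.5 N at 139 mm from the box origin, where 140 mm is home. Later camera views put the grip at 139–140 mm, still touching the stop.
- **Lid:** I gripped the yellow bar from above and lifted it along its arc.
  - The arm's travel gave 39.8–39.9° and the top view of the bar 39.9°.
  - The wrist view gave 40.5° for the bar and about 39.5–40° for the lid's edge.
  - The position was steady over the last checks, with about 6.5 N on the wrist.
- **Loose things:** The post, lens ring, bracket and screwdriver look unmoved when comparing pictures from before and after.
- **Disagreement:** Before the last small step, the scene camera gave 44.6° for the bar when the arm's travel gave 39.1°. I set it aside because that camera looks almost along the bar's motion, so its angle is unreliable there.
- **Not confirmed:** For the same reason I could not check the red pointer against the red mark directly. The 40° rests on the other measurements.

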